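# Set the glued disc on a housing in the sloped nest

### The arm

A 6-joint arm with a two-finger parallel gripper is mounted at the origin on the work surface. World frame = base frame: x ahead of the robot, y to its left, z up, the work surface at z = 0. Lengths are in m, angles in rad, forces in N, time in s.
With the tool pointing down it reaches from about 0.4 to 0.925 m from the base axis. Payload 3.4 kg.
Tool frame: the origin (TCP) lies between the finger pads; the fingertips stand 19 mm ahead of it and the grasp point (between the pads) is the TCP; z points along the fingers, y is the line along which they close (so a half turn about z gives the same grasp; the last joint's range is limited). The gripper opens to 85 mm and grips with 20 to 120 N. Pads are 22 mm wide; open, the fingers measure 114 mm over their backs; the gripper's body (76 mm by 85 mm) begins 54 mm behind the grasp point. The pads swing forward as they close: fully open they stand 13 mm farther back than shut.
Start: joints at [-0.073, 0.307, 1.506, -0, 1.328, -0.073], TCP at [0.575, -0, 0.25] pointing down, gripper open.
Joint ranges: [-3.12, 3.12], [-1.05, 2.28], [0.14, 2.33], [-1.42, 4.57], [0.1, 2.73], [-2.68, 2.68]. Speed limits (rad/s): [2.57, 2.57, 3.14, 3.14, 3.14, 3.14].

### API

Orientations are given as a 3x3 rotation matrix whose columns are the frame's x, y, z axes.
In Python, from cell import r gives the robot as it stands. Calls block until the motion is done:
- r.move_to(position, orientation): joint-space move of the TCP to a pose.
- r.servo_line(position, orientation=None, velocity=0.15, stop_force=None): straight line of the TCP; orientation=None keeps the orientation; velocity is the mean speed in m/s. With stop_force (N) it stops when the force on the tool has changed by that much, and returns True; else False.
- r.movej(angles): joint-space move.
- r.move_gripper(opening, f_grip=None): finger opening in m; f_grip is the grip in N (None keeps the last); returns when the fingers have stopped.
- r.hold(seconds).
- r.inverse_kinematics(position, orientation): joint angles nearest the present ones, or None.
- r.state(): the state.
- r.capture(name): name is "scene" or "side" or "wrist"; returns (picture, depth): 384x512x3 uint8, blue, green, red; 384x512 float32, m along the optical axis (not along the pixel's ray), 0 where there is no reading.
- r.camera_params(name): a dict with "fov_y" (degrees; the focal length in pixels is half the picture's height over the tangent of half this angle, whatever the lens; pixels are square), "cx", "cy" (the principal point, pixels), "xyz" and "rotation" of the camera in the world. Camera axes: x right, y up, looking along -z (the intrinsics and any distortion apply to the point x, -y, -z); pixel columns grow to the right and rows downward; lengths in m; the calibration is good to about 2 mm. A picture is of the moment at which its call begins: read the wrist's pose just before it. camera_params takes no time and is no camera call; for the wrist camera it gives the pose at the moment of the call.
A pose or a line that the arm cannot do raises r.PlanningError and nothing moves.
- r.finish_job(): hands the job in; it is judged then, once.
The state is a dict: "time": time; "joints": joint angles; "joint_vel": joint speeds; "joint_efforts": joint torques, N m; "tcp_pos": TCP position; "tool_rot": TCP orientation; "force": force on the tool from outside, world axes, zero at the start; "moment": the same for the moment, N m; "gripper_width": finger opening in m; "gripper_force": force on a finger pad.
Only numpy, scipy, OpenCV 4.12 (cv2) and the standard library are available. Lean on these libraries where they do the work, as an engineer would, in place of code of your own. Each camera call takes 0.05 s, during which the arm holds its last target. There are 200 camera calls.

### The job

One of the pink housings on the bench has a grey disc freshly glued on its top: lay that housing, disc up, lengthways in the sloped nest so that it sits fully down between the brass pegs (lower it, do not drop it), and let go of it. Then take the orange setting tool out of its stand and hold its sprung rubber tip on the middle of the grey disc, square to the disc's face, pressing lightly so that the tip is pushed about half way in (about 4 N, never over 12 N). Finish like that, with the tool still in the gripper and pressing on the disc; leave the other things where they are.

Things in the scene. Friction and masses are not known exactly. Their poses are not given: they have to be found in the camera images.
- housing: The pink oval plastic housing with the grey disc on top. 76 mm long (own x), 40 mm across the two flat sides (own y; the flats are 32 mm long, 7 to 20 mm above the underside), 27 mm high, about 45 g. Origin: centre of the flat underside; z up out of the disc face. Both ends are alike for the nest: it may lie either way round.
- disc (a point): Centre of the top face of the grey disc on the housing: 28.5 mm above the housing's origin along its z. The disc is 18 mm in diameter.
- seat: Tilted bed of the nest, a white strip 28 x 88 mm. Origin: centre of its top face, 62 mm above the bench, where the centre of the housing's underside belongs. x: lengthways and uphill, 20 degrees up, away from the robot; z: normal of the bed, leaning 20 degrees back to the robot. Between the pegs its sides are open for fingers.
- nest: The whole nest, fixed to the bench (other place and yaw in every start): steel foot 120 x 80 x 12 mm, column, tilted bed. Origin: centre of the foot on the bench. On the bed (bed axes) a blue end stop at the low end, inner face at x = -39.5 mm, 14 mm high, and four brass pegs, 6 mm diameter, 12 mm high, at x = +-24, y = +-23 mm: 2.5 to 4 mm of play round the housing.
- stand: Tool stand fixed to the bench (another place in every start): black foot of 68 mm diameter and an upright square tube, 38 mm outside and 21 mm inside; the tube's top is 65 mm above the bench. Origin: centre of its foot on the bench.
- tool: Orange setting tool, 150 g, upright in the stand. Origin: on its axis at the underside of its black collar (28 x 28 x 6 mm) that rests on the tube. z: its axis, up. Square orange grip 22 x 22 mm from z = 6 to 62 mm, sides along own x, y. Steel nose of 16 mm diameter down to z = -34 mm, then the sprung plunger to z = -50 mm. Lift 55 mm or more to clear the stand.
- tip (a point): The lowest point of the tool's rubber tip: on the tool's axis, 50 mm below the tool's origin when the plunger is out.
- plunger (a joint): How far the plunger is pushed into the tool: 0 out, 0.012 m fully in. Its spring takes 1 N to start moving, about 4 N at 6 mm and 7 N at 12 mm; after that it is rigid.
- plain1: A pink housing of the same size without a disc, loose on the bench; leave alone. Origin: centre of its underside.
- plain2: Another pink housing without a disc, loose on the bench; leave alone. Origin: centre of its underside.
- roll1: White roll standing upright, 42 mm diameter, 50 mm high, loose; leave alone. Origin: centre of its underside.
- roll2: Another such white roll; leave alone. Origin: centre of its underside.
- glue: Glue bottle with red cap, 40 mm diameter, 100 mm high, loose; leave alone. Origin: centre of its underside.
- brush: Hand brush lying on the bench, loose; leave alone. Origin: on its underside.
There are look-alikes about, which are no part of the job. What is shaped like the tool but blue is not meant.

How it is judged:
By the outcome, as a careful person would: the job done as asked, in the order asked, and still so for the second after the job is handed in, while the arm keeps its last pose, push and grip.
It also fails if it takes over 54 s, if anything falls off the work surface, if the arm or the gripper's body presses on something with over 40 N, if the wrist force passes 120 N, or if a joint passes its speed limit or range.

## Working session

There is one attempt and no reset: what is moved stays moved. The work goes in short steps, each a Python script; the robot and the scene stay as the last script left them, time stands still between calls to the robot, and variables do not carry over. Pictures are saved under pics/ and viewed, at most 10 in all, crops included, and the job is handed in when it is done.

```bash
ls; mkdir -p pics; python3 - <<'E'
from cell import r
import cv2, numpy as np
np.set_printoptions(precision=4,suppress=True)
for n in ("scene","side","wrist"):
    p=r.camera_params(n); print(n,p)
    im,d=r.capture(n); cv2.imwrite(f"pics/{n}0.png",im); np.save(f"pics/{n}0.npy",d)
a=cv2.imread("pics/scene0.png"); b=cv2.imread("pics/side0.png")
cv2.imwrite("pics/s0big.png",cv2.resize(a,(800,600),interpolation=cv2.INTER_CUBIC))
cv2.imwrite("pics/d0big.png",cv2.resize(b,(800,600),interpolation=cv2.INTER_CUBIC))
print(r.state())
E
```

```text
pics
scene {'fov_y': 51.176473511390505, 'cx': 259.5021203686339, 'cy': 195.37065459913936, 'xyz': array([ 1.0657, -0.3535,  0.9028]), 'rotation': array([[ 0.4707, -0.7083,  0.5261],
       [ 0.8822,  0.3836, -0.2729],
       [-0.0085,  0.5926,  0.8055]])}
side {'fov_y': 48.0299114726119, 'cx': 251.21358556050365, 'cy': 189.96164904122264, 'xyz': array([-0.0695, -0.618 ,  0.8898]), 'rotation': array([[ 0.6841,  0.515 , -0.5165],
       [-0.7293,  0.4929, -0.4745],
       [ 0.0102,  0.7013,  0.7128]])}
wrist {'fov_y': 62.94283083563592, 'cx': 250.1014297154004, 'cy': 189.56787436747808, 'xyz': array([0.574 , 0.0791, 0.3731]), 'rotation': array([[ 1.    , -0.    ,  0.0017],
       [-0.0005,  0.9515,  0.3077],
       [-0.0017, -0.3077,  0.9515]])}
{'time': 0.15, 'joints': array([-0.0735,  0.3074,  1.5074, -0.    ,  1.3284, -0.0735]), 'joint_vel': array([-0.    , -0.0001, -0.005 ,  0.0025,  0.0015, -0.0013]), 'joint_efforts': array([  0.0008, -45.7978, -25.2219,  -0.0001,   0.0085,  -0.    ]), 'tcp_pos': array([0.5745, 0.    , 0.2496]), 'tool_rot': array([[-0.0001,  1.    , -0.0016],
       [ 1.    ,  0.0001,  0.0001],
       [ 0.0001, -0.0016, -1.    ]]), 'force': array([-0.4768,  0.6541,  0.8274]), 'moment': array([ 0.0633, -0.0162,  0.0255]), 'gripper_force': 0.0, 'gripper_width': 0.0855943243775159}
```

View pics/s0big.png

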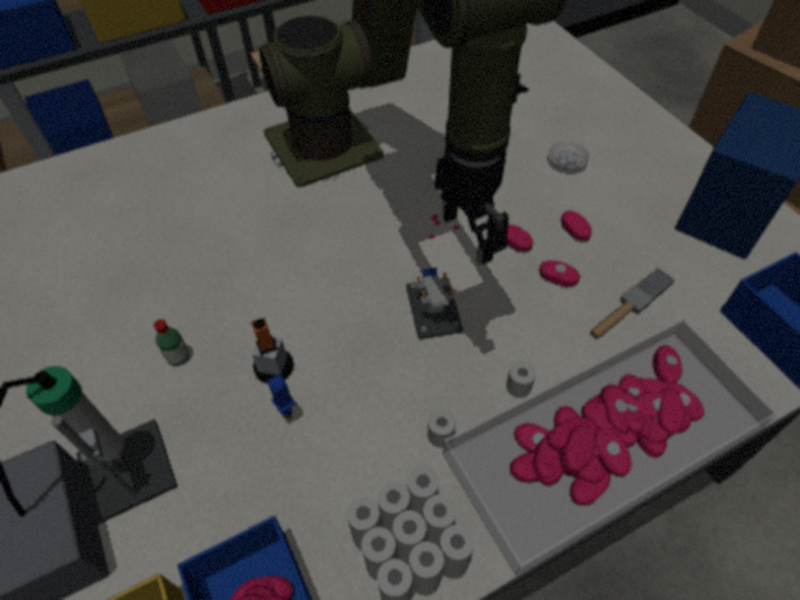

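View pics/d0big.png

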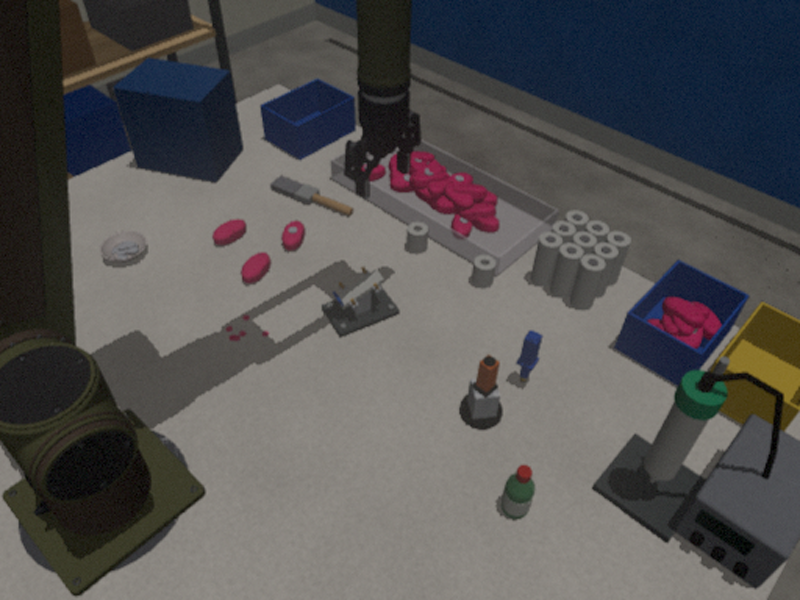

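The scene view (800x600) shows the disc housing at (560,272), the nest at (433,300), and the tool in its stand at (265,345). The side view shows them at (293,235), (360,305) and (485,385).

```bash
cat > h.py <<'E'
from cell import r
import cv2, numpy as np
np.set_printoptions(precision=4,suppress=True)
def cloud(d,p):
    f=d.shape[0]/2/np.tan(np.radians(p["fov_y"])/2)
    v,u=np.mgrid[:d.shape[0],:d.shape[1]]
    c=np.stack([(u-p["cx"])/f*d,-(v-p["cy"])/f*d,-d],-1)
    return c@p["rotation"].T+p["xyz"]
def project(P,p,h=384):
    f=h/2/np.tan(np.radians(p["fov_y"])/2)
    c=(np.atleast_2d(P)-p["xyz"])@p["rotation"]
    return np.stack([p["cx"]-f*c[:,0]/c[:,2],p["cy"]+f*c[:,1]/c[:,2]],-1)
def down(yaw):  # finger-closing axis y at angle yaw in the world, z down
    y=np.array([np.cos(yaw),np.sin(yaw),0]); z=np.array([0,0,-1.])
    return np.stack([np.cross(y,z),y,z],1)
def snap(name,tag):
    p=r.camera_params(name); im,d=r.capture(name)
    cv2.imwrite(f"pics/{tag}.png",im); np.savez(f"pics/{tag}.npz",im=im,d=d,P=cloud(d,p),**p)
    return im,d,cloud(d,p)
E
python3 - <<'E'
from h import *
for n,pts in (("scene",dict(hous=(560,272),nest=(433,290),foot=(440,320),tooltop=(261,322),tube=(268,360),roll=(521,370),glue=(162,326),table=(350,420),plain=(518,237))),("side",dict(hous=(293,235),nest=(360,290),tooltop=(488,361),tube=(484,400),glue=(523,473)))):
    P=cloud(np.load(f"pics/{n}0.npy"),r.camera_params(n))
    for k,(u,v) in pts.items():
        u=int(u/1.5625);v=int(v/1.5625); print(n,k,np.median(P[v-1:v+2,u-1:u+2].reshape(-1,3),0))
E
```

```text
scene hous [0.5593 0.2216 0.027 ]
scene nest [ 0.5095 -0.012   0.0638]
scene foot [ 0.5373 -0.0141  0.0113]
scene tooltop [ 0.4844 -0.2977  0.1287]
scene tube [ 0.5033 -0.309   0.0577]
scene roll [0.7016 0.0382 0.0436]
scene glue [ 0.3941 -0.435   0.0997]
scene table [ 0.6306 -0.2299  0.0013]
scene plain [0.4508 0.2049 0.027 ]
side hous [0.5435 0.2166 0.0292]
side nest [ 0.5044 -0.0119  0.061 ]
side tooltop [ 0.4828 -0.3011  0.1287]
side tube [ 0.4693 -0.3109  0.0585]
side glue [ 0.3853 -0.4355  0.0992]
```

```bash
python3 - <<'E'
from h import *
R=down(0)
r.move_to([.51,-.012,.25],R); r.hold(.3); a=snap("wrist","nest1")[0]
r.move_to([.552,.219,.20],R); r.hold(.3); b=snap("wrist","hous1")[0]
big=np.hstack([cv2.resize(x[:, 56:456],(400,384)) for x in (a,b)])
cv2.imwrite("pics/v1.png",big); print(r.state()["time"],r.state()["force"])
E
```

```text
2.1667 [-0.0002  0.1411  0.7928]
```

View pics/v1.png

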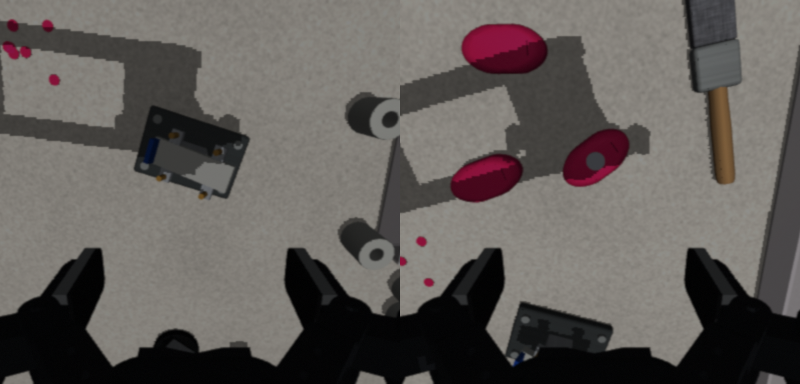

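```bash
cat > fit.py <<'E'
from h import *
def rect(Q):
    Q=np.ascontiguousarray(Q,np.float32)
    (c,(w,h),a)=cv2.minAreaRect(Q)
    if w<h: w,h,a=h,w,a+90
    return np.array(c),w,h,(a+90)%180-90
if __name__=="__main__":
    n=np.load("pics/hous1.npz"); P=n["P"]; im=n["im"].astype(int)
    near=np.hypot(P[...,0]-.552,P[...,1]-.219)<.055
    m=near&(P[...,2]>.004); Q=P[m]; print("table",np.median(P[near&~m][:,2]))
    print("hous outline",rect(Q[:,:2]), "n",len(Q),"zmax",np.percentile(Q[:,2],[50,95,99]))
    sat=im.max(-1)-im.min(-1)
    g=near&(P[...,2]>.024)&(sat<40); k=cv2.connectedComponentsWithStats(g.astype(np.uint8))
    i=1+np.argmax(k[2][1:,4]); D=P[k[1]==i]; print("disc",rect(D[:,:2]),D.mean(0),len(D),k[3][i])
    u,s,v=np.linalg.svd(Q[:,:2]-Q[:,:2].mean(0),full_matrices=False); print("pca",np.degrees(np.arctan2(v[0,1],v[0,0])))
    n=np.load("pics/nest1.npz"); P=n["P"]; im=n["im"].astype(int)
    near=np.hypot(P[...,0]-.515,P[...,1]+.012)<.09
    F=P[near&(P[...,2]>.007)&(P[...,2]<.017)]; print("foot",rect(F[:,:2]),np.median(F[:,2]))
    N=P[near&(P[...,2]>.006)]; print("nest all",rect(N[:,:2]))
    B=P[near&(P[...,2]>.04)&(P[...,2]<.12)]
    best=0
    rng=np.random.default_rng(0)
    for _ in range(500):
        a,b,c=B[rng.choice(len(B),3)]; nn=np.cross(b-a,c-a); l=np.linalg.norm(nn)
        if l<1e-6: continue
        nn/=l; ok=abs((B-a)@nn)<.0015
        if ok.sum()>best: best=ok.sum(); K=ok
    S=B[K]; c=S.mean(0); nn=np.linalg.svd(S-c)[2][2] if len(S)<3000 else np.linalg.eigh(np.cov((S-c).T))[1][:,0]
    nn*=np.sign(nn[2]); x=np.array([-nn[0],-nn[1],0]); x/=np.linalg.norm(x)
    yaw=np.arctan2(x[1],x[0]); print("bed",len(S),"tilt",np.degrees(np.arccos(nn[2])),"yaw",np.degrees(yaw),c)
    yv=np.cross(nn,x); yv/=np.linalg.norm(yv); xv=np.cross(yv,nn)
    print("bed rect (bed axes)",rect(np.stack([(S-c)@xv,(S-c)@yv],1)))
    zz=c[2]-((F[:,:2].mean(0)-c[:2])@nn[:2])/nn[2]; print("bed z over foot centre",zz)
E
python3 fit.py
```

```text
table -4.973659360862914e-05
hous outline (array([0.5514, 0.2304]), 0.10989056527614594, 0.055186428129673004, 2.983231544494629) n 25271 zmax [0.2531 0.2693 0.2714]
disc (array([0.552, 0.222]), 0.10992858558893204, 0.03267185762524605, -0.18352508544921875) [0.5522 0.2288 0.2483] 22623 [251.7393 336.2419]
pca -179.61223557587013
foot (array([ 0.5066, -0.0069]), 0.12008961290121078, 0.08060196787118912, -17.759117126464844) 0.011866979661778299
nest all (array([ 0.5081, -0.0045]), 0.13735413551330566, 0.11697296798229218, -37.03923034667969)
bed 2343 tilt 20.073952860167726 yaw -16.990050175401354 [ 0.5092 -0.0071  0.0627]
bed rect (bed axes) (array([-0.0033, -0.0005]), 0.08735710382461548, 0.056343112140893936, -1.265106201171875)
bed z over foot centre 0.06038631235576313
```

```bash
sed -i 's/m=near&(P\[...,2\]>.004); Q/near\&=P[...,2]<.04; m=near\&(P[...,2]>.004); Q/' fit.py
cat >> fit.py <<'E'
    q=np.stack([(S-c)@xv,(S-c)@yv],1); ok=abs(q[:,1]+.0005)<.018; print("strip",np.percentile(q[:,0],[1,99]),np.percentile(q[ok,1],[2,98]))
    fr=rect(F[:,:2])[0]; print("bed z at rect centre",c[2]-((fr-c[:2])@nn[:2])/nn[2])
    def seat(o,yaw):
        y=np.radians(yaw);ca,sa=np.cos(y),np.sin(y);t=np.radians(20)
        X=np.array([ca*np.cos(t),sa*np.cos(t),np.sin(t)]);Y=np.array([-sa,ca,0]);return np.stack([X,Y,np.cross(X,Y)],1)
    p={k:n[k] for k in("fov_y","cx","cy","xyz","rotation")}
    im=cv2.resize(n["im"],None,fx=4,fy=4,interpolation=cv2.INTER_CUBIC); R=seat(0,-17.5); o=np.array([*fr,.062])
    def L(pts,col,w=1):
        uv=np.round((project(np.array(pts),p)+.5)*4).astype(int); cv2.polylines(im,[uv],True,col,w)
    L([o+R@[a,b,0] for a,b in((-.044,-.014),(.044,-.014),(.044,.014),(-.044,.014))],(0,255,0))
    for a in(-.024,.024):
        for b in(-.023,.023): L([o+R@[a+.003*np.cos(t),b+.003*np.sin(t),.012] for t in np.arange(0,6.3,.5)],(0,255,255))
    L([o+R@[-.0395,b,.014] for b in(-.014,.014)],(255,255,0))
    uv=project(o,p)[0]*4; u,v=uv.astype(int); im=im[v-250:v+250,u-300:u+300]
    n=np.load("pics/hous1.npz"); p={k:n[k] for k in p}; h=n["im"]; u,v=project([.552,.219,.02],p)[0].astype(int)
    h=cv2.resize(h[v-50:v+50,u-40:u+40],None,fx=2.5,fy=2.5,interpolation=cv2.INTER_CUBIC)
    cv2.imwrite("pics/v2.png",np.hstack([im,np.vstack([h,np.zeros((250,200,3),np.uint8)])]))
E
python3 fit.py
```

```text
table -4.973659360862914e-05
hous outline (array([0.5533, 0.2303]), 0.07550841569900513, 0.040164608508348465, 36.86287307739258) n 2639 zmax [0.0264 0.0285 0.0293]
disc (array([0.5527, 0.2299]), 0.018148694187402725, 0.01740899309515953, -89.83540767431259) [0.5527 0.2303 0.0284] 286 [250.9965 160.7378]
pca -143.13373075763624
foot (array([ 0.5066, -0.0069]), 0.12008961290121078, 0.08060196787118912, -17.759117126464844) 0.011866979661778299
nest all (array([ 0.5081, -0.0045]), 0.13735413551330566, 0.11697296798229218, -37.03923034667969)
bed 2343 tilt 20.073952860167726 yaw -16.990050175401354 [ 0.5092 -0.0071  0.0627]
bed rect (bed axes) (array([-0.0033, -0.0005]), 0.08735710382461548, 0.056343112140893936, -1.265106201171875)
bed z over foot centre 0.06038631235576313
strip [-0.0418  0.0397] [-0.0157  0.0142]
bed z at rect centre 0.06175751010392888
```

View pics/v2.png

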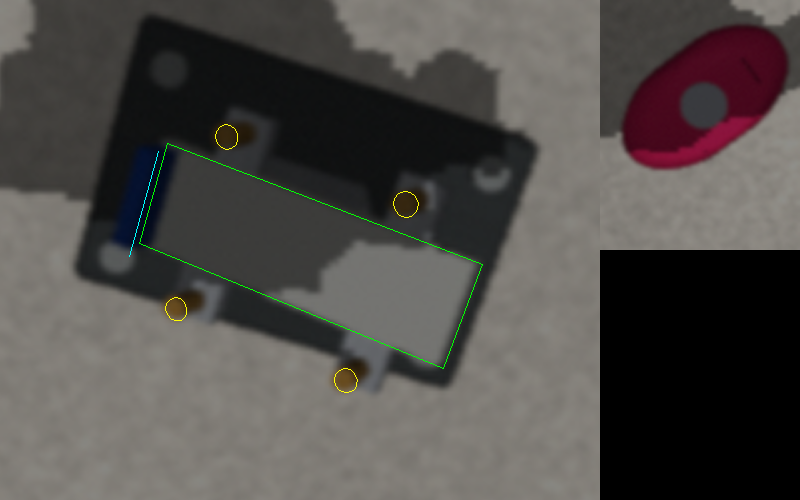

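The overlay matches the nest: seat at (0.5066, -0.0069, 0.062), yaw -17.6°. The disc housing is at (0.553, 0.230), yaw 36.9°, and its measured size is right. Next: grasp it.

```bash
cat > c.py <<'E'
from h import *
def seatR(yaw=-17.6,t=20):
    y,t=np.radians([yaw,t]);X=np.array([np.cos(y)*np.cos(t),np.sin(y)*np.cos(t),np.sin(t)])
    Y=np.array([-np.sin(y),np.cos(y),0]);return np.stack([X,Y,np.cross(X,Y)],1)
S=seatR(); O=np.array([.5066,-.0069,.062])
H=np.array([.5529,.2302,0.]); HY=np.radians(36.9)
def flip(R,s): return R@np.diag([s,s,1.])
G=np.diag([1.,-1,-1])  # tool axes in housing/seat axes
E
python3 - <<'E'
from c import *
q0=r.state()["joints"]
opt=[]
for s in(1,-1):
    R=down(HY+np.pi/2) if s==1 else down(HY-np.pi/2)
    a=r.inverse_kinematics(H+[0,0,.021],R)
    for s2 in (1,-1):
        b=r.inverse_kinematics(O+S[:,2]*.021,flip(S@G,s2)); c=r.inverse_kinematics(O+S[:,2]*.09,flip(S@G,s2))
        print(s,s2,a,b,c)
    if a is not None: opt.append((np.abs(a-q0).max(),s,R))
opt.sort(key=lambda t:t[0]); R=opt[0][2]; print("use",opt[0][1])
r.move_gripper(.062,40)
r.move_to(H+[0,0,.09],R)
st=r.servo_line(H+[0,0,.0215],velocity=.08,stop_force=8); print("stop",st,r.state()["tcp_pos"])
r.move_gripper(.03,40); s=r.state(); print(s["gripper_width"],s["gripper_force"],s["tcp_pos"],s["force"],s["time"])
snap("wrist","grip")
E
```

```text
1 1 [ 0.324   0.5859  1.7084 -0.      0.8472 -1.8908] [-0.0273  0.3245  2.1352 -0.2733  0.3576  2.0913] [-0.0093  0.1754  2.0927 -0.1942  0.547   2.0181]
1 -1 [ 0.324   0.5859  1.7084 -0.      0.8472 -1.8908] [-0.0273  0.3245  2.1352 -0.2733  0.3576 -1.0503] [-0.0093  0.1754  2.0927 -0.1942  0.547  -1.1235]
-1 1 [ 0.324   0.5859  1.7084 -0.      0.8472  1.2508] [-0.0273  0.3245  2.1352 -0.2733  0.3576  2.0913] [-0.0093  0.1754  2.0927 -0.1942  0.547   2.0181]
-1 -1 [ 0.324   0.5859  1.7084 -0.      0.8472  1.2508] [-0.0273  0.3245  2.1352 -0.2733  0.3576 -1.0503] [-0.0093  0.1754  2.0927 -0.1942  0.547  -1.1235]
use -1
stop False [0.5533 0.2304 0.0219]
0.03884111478679498 41.275396943092346 [0.5535 0.2304 0.0224] [-1.1828  0.0719  4.7239] 4.7667
```

```bash
python3 - <<'E'
from c import *
R=S@G
p=r.state()["tcp_pos"]; r.servo_line(p+[0,0,.12],velocity=.15)
T=lambda h:O+S@np.array([.001,0,.0222+h])
r.move_to(T(.06),R); r.hold(.3)
s=r.state(); print("w",s["gripper_width"],(s["tcp_pos"]-T(.06))@S,np.degrees(cv2.Rodrigues(s["tool_rot"]@R.T)[0].ravel()),s["force"],s["time"])
print(r.servo_line(T(.018),velocity=.08,stop_force=6)); r.hold(.3)
s=r.state(); print((s["tcp_pos"]-T(.018))@S,s["force"],s["time"])
im=snap("scene","pl_sc")[0]; im2=snap("side","pl_si")[0]
p=r.camera_params("scene");u,v=project(O,p)[0].astype(int);a=im[v-45:v+45,u-50:u+50]
p=r.camera_params("side");u,v=project(O,p)[0].astype(int);b=im2[v-45:v+45,u-50:u+50]
cv2.imwrite("pics/v3.png",cv2.resize(np.hstack([a,b]),None,fx=4,fy=4,interpolation=cv2.INTER_CUBIC))
E
```

```text
w 0.038872915015263694 [ 0.0007  0.0008 -0.0003] [ 0.0003 -0.0092  0.0769] [ 0.2105  0.1458 -0.3104] 7.025
False
[0.0003 0.0001 0.0004] [ 0.7368 -0.619  -0.4087] 8.0
```

View pics/v3.png

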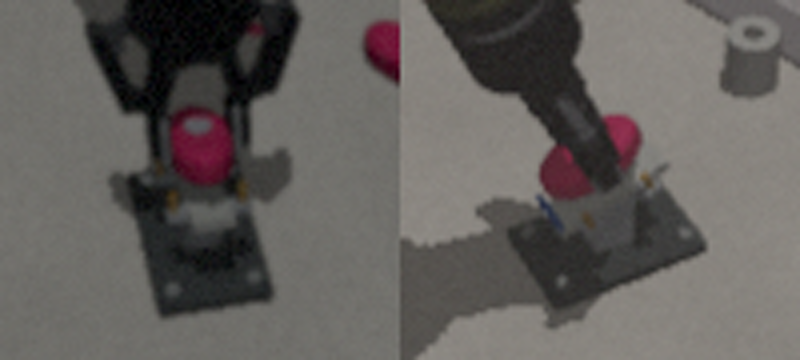

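The housing is held disc up, centred just above the four pegs and behind the blue stop. Lowering it now.

```bash
python3 - <<'E'
from c import *
T=lambda h:O+S@np.array([.001,0,.0222+h])
f0=r.state()["force"]
print(r.servo_line(T(.004),velocity=.04,stop_force=5),(r.state()["tcp_pos"]-T(0))@S)
st=r.servo_line(T(-.003),velocity=.012,stop_force=3)
s=r.state(); print(st,(s["tcp_pos"]-T(0))@S,s["force"]-f0,s["time"])
if st and abs((s["tcp_pos"]-T(0))@S[:,2])<.0025:
    r.move_gripper(.058); r.hold(.2)
    p=r.state()["tcp_pos"]; r.servo_line(p+S[:,2]*.10,velocity=.15)
    # look from where the camera sees the nest, and on to the tool
    r.move_to([.50,-.04,.25],down(0)); r.hold(.3); snap("wrist","nest2")
    r.move_to([.485,-.33,.30],down(0)); r.hold(.3); snap("wrist","tool1")
    print(r.state()["time"])
E
python3 - <<'E'
import cv2,numpy as np
from h import *
a=cv2.imread("pics/nest2.png");n=np.load("pics/nest2.npz");p={k:n[k] for k in("fov_y","cx","cy","xyz","rotation")}
u,v=project([.507,-.007,.08],p)[0].astype(int); a=cv2.resize(a[max(v-70,0):v+70,u-70:u+70],(400,400),interpolation=cv2.INTER_CUBIC)
b=cv2.resize(cv2.imread("pics/tool1.png"),(400,300)); b=np.vstack([b,np.zeros((100,400,3),np.uint8)])
cv2.imwrite("pics/v4.png",np.hstack([a,b]))
E
```

```text
False [-0.0004 -0.0001  0.0036]
True [0.0002 0.0001 0.0001] [-0.2231  1.2808  3.7945] 9.0167
14.0667
```

View pics/v4.png

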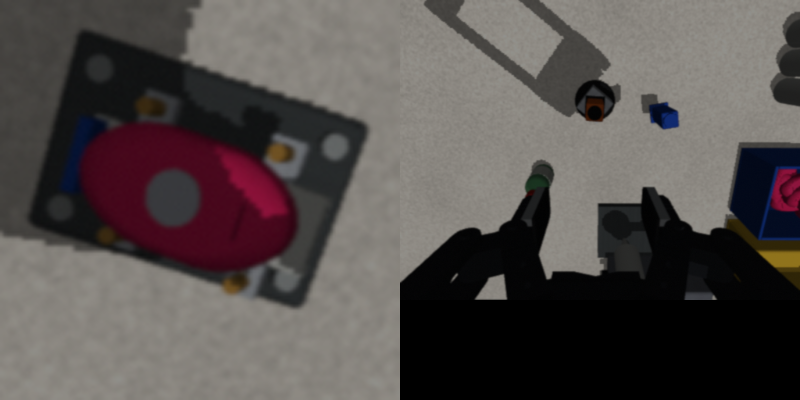

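```bash
python3 - <<'E'
from c import *
from fit import rect
n=np.load("pics/nest2.npz"); P=n["P"]; im=n["im"].astype(int)
q=(P-O)@S
near=(abs(q[...,0])<.05)&(abs(q[...,1])<.03)
h=near&(q[...,2]>.012)&(q[...,2]<.04); A=q[h]; print("housing",rect(A[:,:2]))
g=near&(q[...,2]>.022)&((im.max(-1)-im.min(-1))<40); k=cv2.connectedComponentsWithStats(g.astype(np.uint8)); i=1+np.argmax(k[2][1:,4])
D=q[k[1]==i]; print("disc seat-frame",D.mean(0),rect(D[:,:2])[:3],len(D), np.median(D[:,2]))
nn=np.linalg.eigh(np.cov(D.T))[1][:,0]; print("normal",nn*np.sign(nn[2]))
n=np.load("pics/tool1.npz"); P=n["P"]; im=n["im"]
near=np.hypot(P[...,0]-.485,P[...,1]+.30)<.05
for lo,hi in((.119,.135),(.074,.12),(.06,.075),(.004,.012)):
    m=near&(P[...,2]>lo)&(P[...,2]<hi); A=P[m]
    if len(A)>5: print(lo,hi,len(A),rect(A[:,:2]),np.median(A[:,2]),A.mean(0))
p={k:n[k] for k in("fov_y","cx","cy","xyz","rotation")}
u,v=project([.484,-.30,.11],p)[0].astype(int); y0=max(v-50,0)
print(u,v); cv2.imwrite("pics/v5.png",cv2.resize(im[y0:y0+90,u-45:u+45],None,fx=6,fy=6,interpolation=cv2.INTER_CUBIC))
E
```

```text
housing (array([-0.0034,  0.0002]), 0.08305750787258148, 0.05101969465613365, 0.042333539575338364)
disc seat-frame [0.0001 0.0002 0.0283] (array([ 0.0001, -0.    ]), 0.019171124324202538, 0.018073437735438347) 326 0.028377281098412456
normal [-0.0247 -0.0119  0.9996]
0.119 0.135 543 (array([ 0.4838, -0.3003]), 0.022068342193961143, 0.021861817687749863, 86.91466522216797) 0.12790963583997006 [ 0.4839 -0.2993  0.1276]
0.074 0.12 112 (array([ 0.4843, -0.2897]), 0.021181508898735046, 0.0014067483134567738, -1.8300247192382812) 0.0990706177055311 [ 0.484  -0.2894  0.0982]
0.06 0.075 548 (array([ 0.4839, -0.3002]), 0.038114774972200394, 0.037959739565849304, 51.08681869506836) 0.065279285801524 [ 0.4838 -0.2935  0.0664]
0.004 0.012 495 (array([ 0.4841, -0.2977]), 0.06683578342199326, 0.062249455600976944, -1.5914764404296875) 0.011276547790264935 [ 0.4847 -0.2893  0.011 ]
249 140
```

View pics/v5.png

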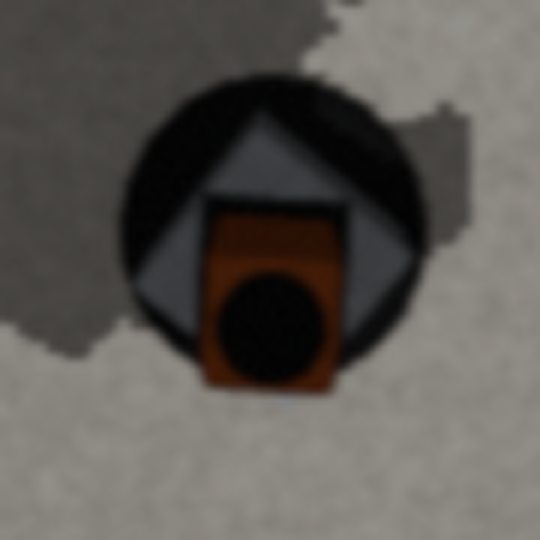

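Disc centre in the seat frame is (0.1, 0.2, 28.3) mm, so the housing is seated correctly. The tool is at (0.4839, -0.3002), yaw about -2.5°. Grasping it next.

```bash
python3 - <<'E'
from c import *
Tp=np.array([.4839,-.3002,0]); q0=r.state()["joints"]
c=[]
for a in(87.5,-92.5):
    R=down(np.radians(a)); j=r.inverse_kinematics(Tp+[0,0,.101],R)
    if j is not None: c.append((abs(j-q0).max(),a,R,j))
c.sort(key=lambda t:t[0]); print(c[0][1],c[0][3]); R=c[0][2]
r.move_gripper(.05,60)
r.move_to(Tp+[0,0,.19],R); r.hold(.2)
print(r.servo_line(Tp+[0,0,.101],velocity=.08,stop_force=8)); r.hold(.2)
print(r.state()["tcp_pos"])
r.move_gripper(.01,60); s=r.state(); print(s["gripper_width"],s["gripper_force"],s["tcp_pos"],s["force"],s["time"])
if .018<s["gripper_width"]<.026:
    print(r.servo_line(s["tcp_pos"]+[0,0,.12],velocity=.12,stop_force=15)); r.hold(.3)
    s=r.state(); print(s["gripper_width"],s["tcp_pos"],s["force"],s["time"])
    a=snap("scene","t_sc")[0]; b=snap("side","t_si")[0]; v=[]
    for n,i in(("scene",a),("side",b)):
        x,y=project(s["tcp_pos"]-[0,0,.04],r.camera_params(n))[0].astype(int); v.append(cv2.resize(i[y-50:y+50,x-40:x+40],(400,500),interpolation=cv2.INTER_CUBIC))
    cv2.imwrite("pics/v6.png",np.hstack(v))
    for k in range(0,360,30):
        w=np.radians(k); Z=np.array([[np.cos(w),-np.sin(w),0],[np.sin(w),np.cos(w),0],[0,0,1]])
        j=[r.inverse_kinematics(O+S@np.array([0,0,h]),S@Z@G) for h in(.108,.15)]
        print(k,j[0],j[1] is not None)
E
```

```text
87.5 [-0.6294  0.4497  1.7066 -0.      0.9853 -2.1566]
False
[ 0.4841 -0.3004  0.1015]
0.021172411924480692 58.758827447891235 [ 0.484  -0.3003  0.1013] [ 0.3928 -0.3224  2.0324] 17.675
False
0.021415430885922314 [ 0.4839 -0.3002  0.2207] [ 0.6131 -0.1209 -0.8911] 19.125
0 [-0.0042  0.1389  2.078  -0.1822  0.5981  2.0076] True
30 [-0.0042  0.1389  2.078  -0.1822  0.5981  1.484 ] True
60 [-0.0042  0.1389  2.078  -0.1822  0.5981  0.9604] True
90 [-0.0042  0.1389  2.078  -0.1822  0.5981  0.4368] True
120 [-0.0042  0.1389  2.078  -0.1822  0.5981 -0.0868] True
150 [-0.0042  0.1389  2.078  -0.1822  0.5981 -0.6104] True
180 [-0.0042  0.1389  2.078  -0.1822  0.5981 -1.134 ] True
210 [-0.0042  0.1389  2.078  -0.1822  0.5981 -1.6576] True
240 [-0.0042  0.1389  2.078  -0.1822  0.5981 -2.1812] True
270 None False
300 None False
330 [-0.0042  0.1389  2.078  -0.1822  0.5981  2.5312] True
```

View pics/v6.png

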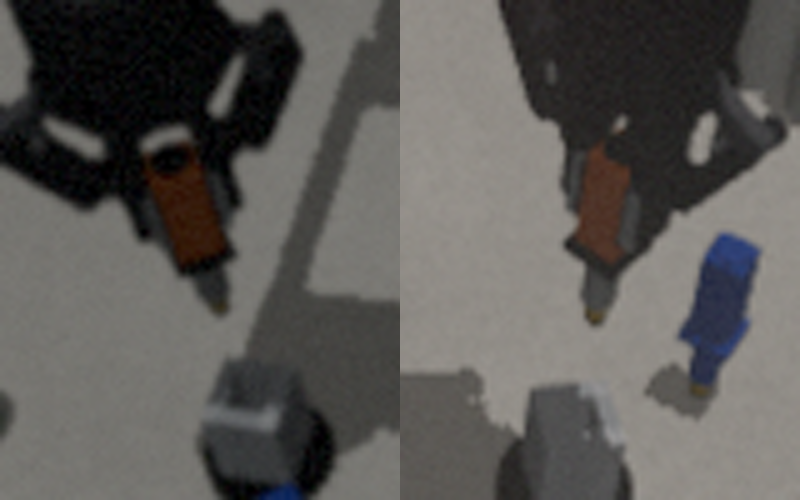

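The orange tool is lifted clear and looks straight in the gripper: tip at (222,310) in the left crop, (596,318) in the right. Moving to 15 mm above the disc and checking the axis numerically against an overlay.

```bash
python3 - <<'E'
from c import *
R=S@np.diag([-1.,-1,1])@G
T=lambda h:O+S@np.array([.0001,0,.0284+.05+.0363+h])
r.move_to(T(.06),R); r.hold(.2); r.servo_line(T(.015),velocity=.1); r.hold(.4)
s=r.state(); print((s["tcp_pos"]-T(.015))@S,np.degrees(cv2.Rodrigues(s["tool_rot"]@R.T)[0].ravel()),s["force"],s["time"])
v=[]
for n in("scene","side"):
    im=snap(n,"pre_"+n)[0]; p=r.camera_params(n)
    x,y=project(s["tcp_pos"]-S[:,2]*.06,p)[0].astype(int)
    c=cv2.resize(im[y-50:y+50,x-40:x+40],None,fx=5,fy=5,interpolation=cv2.INTER_CUBIC)
    pt=lambda P:tuple(np.round((project(P,p)[0]+.5-[x-40,y-50])*5).astype(int))
    o=s["tcp_pos"]; A=s["tool_rot"][:,2]
    for d in(.0363,.0703,.0863): cv2.circle(c,tuple(map(int,pt(o+A*d))),3,(0,255,0),-1)
    cv2.circle(c,tuple(map(int,pt(O+S@np.array([0,0,.0284])))),3,(255,255,0),-1)
    v.append(c)
cv2.imwrite("pics/v7.png",np.hstack(v))
E
```

```text
[0.0002 0.0001 0.0004] [ 0.001  -0.0474  0.0104] [-0.9035  0.2365 -0.3094] 21.6167
```

View pics/v7.png

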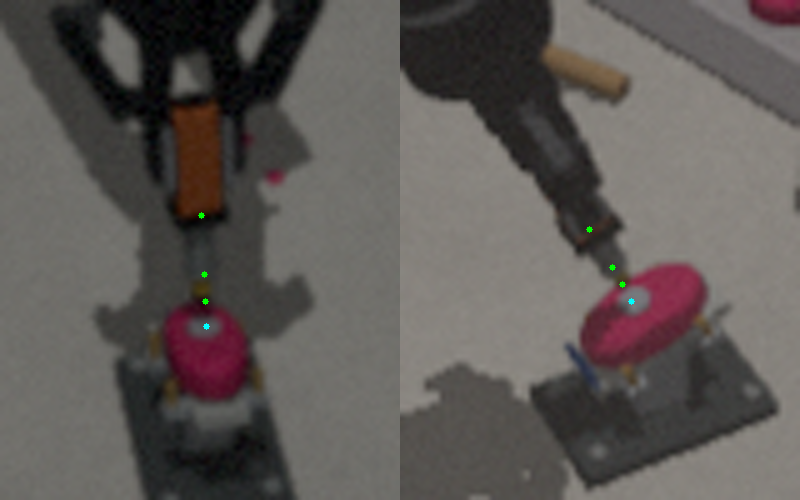

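```bash
python3 - <<'E'
from c import *
T=lambda h:O+S@np.array([.0001,0,.0284+.05+.0363+h])
n=S[:,2]; avg=lambda:np.mean([(r.hold(.03),r.state()["force"]@n)[1] for _ in range(10)])
f0=avg(); h=lambda:(r.state()["tcp_pos"]-T(0))@S
print(r.servo_line(T(.003),velocity=.04,stop_force=4),h(),avg()-f0)
for z in np.arange(.001,-.0081,-.001):
    st=r.servo_line(T(z),velocity=.02,stop_force=6); f=avg()-f0; print(round(z,4),h()[2],f,st)
    if f>3.7 or st: break
s=r.state(); print(h(),s["force"],s["moment"],s["gripper_width"],s["time"],np.degrees(cv2.Rodrigues(s["tool_rot"]@(S@np.diag([-1.,-1,1])@G).T)[0].ravel()))
v=[]
for k in("scene","side"):
    im=snap(k,"fin_"+k)[0]; x,y=project(s["tcp_pos"]-n*.06,r.camera_params(k))[0].astype(int)
    v.append(cv2.resize(im[y-50:y+50,x-40:x+40],None,fx=5,fy=5,interpolation=cv2.INTER_CUBIC))
cv2.imwrite("pics/v8.png",np.hstack(v))
E
```

```text
False [-0.0003 -0.0001  0.0025] 0.23386231354087728
0.001 0.0010158223256407008 0.2952528406996586 False
0.0 9.168187162483079e-06 0.7209692635742315 False
-0.001 -0.0009755429088868806 1.7552993322760213 False
-0.002 -0.0019806338911203423 2.1580623966967782 False
-0.003 -0.0029949248926258594 2.5778718941952388 False
-0.004 -0.003985993665888017 3.0946059986640018 False
-0.005 -0.004973260260307689 3.711357728464801 False
[ 0.     0.    -0.005] [-0.983   0.0166  0.9698] [ 0.0757  0.3003 -0.0156] 0.021455439419512865 26.9167 [ 0.0014 -0.0034 -0.0008]
```

View pics/v8.png

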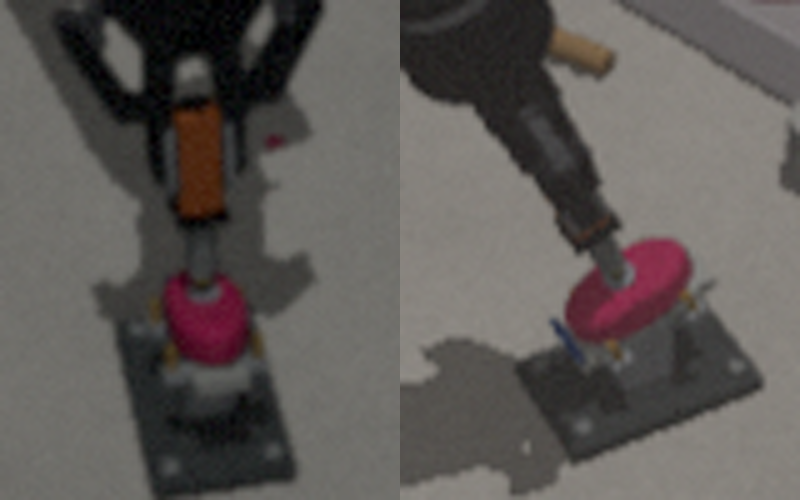

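```bash
python3 - <<'E'
from c import *
from scipy.optimize import least_squares
snap("wrist","fin_w")
def circ(A,r0,c0=(0,0)):
    return least_squares(lambda c:np.hypot(*(A[:,:2]-c).T)-r0,c0,loss="soft_l1",f_scale=.001).x
n=np.load
for t in("pre_scene","pre_side","fin_scene","fin_side","fin_w","nest2"):
    z=n(f"pics/{t}.npz"); q=(z["P"]-O)@S; im=z["im"].astype(int)
    lat=np.hypot(q[...,0],q[...,1]); dz=.0203 if t[:3]=="pre" else 0
    N=q[(lat<.014)&(q[...,2]>.045+dz)&(q[...,2]<.066+dz)]
    sat=(im.max(-1)-im.min(-1))/(im.max(-1)+1)
    g=(lat<.016)&(q[...,2]>.0265)&(q[...,2]<.031)&(sat<.35); D=q[g]
    print(t,"nose",len(N),circ(N,.008) if len(N)>8 else None,"disc",len(D),D.mean(0) if len(D) else None,np.percentile(D[:,:2],[2,98],axis=0).ravel() if len(D) else None)
s=r.state(); print((s["tcp_pos"]-O)@S,s["force"],s["time"])
E
```

```text
pre_scene nose 41 [ 0.0004 -0.0011] disc 20 [-0.     -0.0009  0.0285] [-0.0105 -0.0084  0.0081  0.0056]
pre_side nose 31 [0.0031 0.0001] disc 25 [ 0.0014 -0.0002  0.0282] [-0.0055 -0.0085  0.0095  0.0089]
fin_scene nose 44 [-0.0002 -0.0013] disc 16 [ 0.0014 -0.0005  0.0281] [-0.0063 -0.008   0.0062  0.0062]
fin_side nose 31 [0.0025 0.0005] disc 17 [ 0.0013 -0.0027  0.0285] [-0.0056 -0.0084  0.0094  0.0054]
fin_w nose 159 [-0.0003  0.0001] disc 191 [-0.0047  0.0001  0.0287] [-0.0089 -0.0086  0.0016  0.0089]
nest2 nose 0 None disc 289 [0.0001 0.0001 0.0284] [-0.0081 -0.0078  0.0082  0.0079]
[0.0001 0.     0.1097] [-1.024   0.4592  2.28  ] 27.0667
```

The close wrist view puts the nose and the disc centre within about 0.5 mm of each other. I'll press a little further and hand in.

```bash
python3 - <<'E'
from c import *
p=O+S@np.array([.0001,0,.0284+.05+.0363-.0057])
print(r.servo_line(p,velocity=.01,stop_force=6)); r.hold(.5)
s=r.state(); print((s["tcp_pos"]-p)@S,s["force"],s["gripper_width"],s["time"])
print(r.finish_job())
E
```

```text
False
[0. 0. 0.] [-1.7761  1.4756  1.6673] 0.021533220362330064 27.8167
the job is handed in; nothing more can be done
None
```

The job is handed in at 27.8 s: the disc housing sits fully down in the nest, released. The orange tool is still in the gripper, square on the disc's middle and pressed in about 6 mm; force was 3.7 N at the last check, before a final 0.7 mm.

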